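Gather the nuts behind the tray's shut chute and hold it over the box

ROBOT

A 6-joint arm with a two-finger parallel gripper is mounted at the origin on a cart in front of the work surface, level with it; the furniture and walls round the work are solid. World frame = base frame: x ahead of the robot, y to its left, z up, the work surface at z = 0. Lengths are in m, angles in rad, forces in N, time in s.
With the tool pointing down it reaches from about 0.2 to 0.875 m from the base axis. Payload 3.4 kg.
Tool frame: the origin (TCP) lies between the finger pads; the fingertips stand 25 mm ahead of it and the grasp point (between the pads) lies 6 mm ahead of it (r.nose_length is the z of the fingertips in the tool frame, in m); z points along the fingers, x is the direction in which the jaws open and shut, and the axes are right-handed (so a half turn about z gives the same grasp; the last joint's range is limited). The gripper opens to 94 mm and grips with 3 to 60 N. Pads are 16 mm wide; open, the fingers measure 119 mm over their backs; the gripper's body (75 mm by 177 mm) begins 78 mm behind the grasp point.
Start: joints at [0.989, 0.276, 1.505, -0, 1.361, -0.121], TCP at [0.256, 0.515, 0.23] pointing down, gripper open.
Joint ranges: [-2.89, 2.89], [-0.75, 2.08], [0.22, 2.7], [-1.18, 4.32], [0.11, 2.71], [-2.7, 2.7]. Speed limits (rad/s): [2.57, 2.57, 3.14, 3.14, 3.14, 3.14].

INTERFACE

Orientations are given as a unit quaternion [w, x, y, z].
In Python, from plant import r, gripper_to, inverse_kinematics, vision, models, telemetry gives the robot as it stands. Calls block until the motion is done:
- r.move_to(position, orientation): joint-space move of the TCP to a pose.
- r.move_l(position, rot=None, vel=0.15, guard=None): straight line of the TCP; rot=None keeps the orientation; vel is the mean speed in m/s. With guard (N) it stops when the force on the tool has changed by that much, and returns True; else False.
- r.movej(angles): joint-space move.
- gripper_to(opening, f_grip=None): finger opening in m; f_grip is the grip in N (None keeps the last); returns when the fingers have stopped.
- r.hold(seconds).
- inverse_kinematics(position, orientation): joint angles nearest the present ones, or None.
- vision.snapshot(name): name is "scene" or "top" or "wrist"; returns the picture (420x560x3 uint8, red, green, blue); there is no depth.
- vision.get_calibration(name): a dict with "fx", "fy", "cx", "cy" (pixels), "position" and "orientation" of the camera in the world. Camera axes: x right, y down, z forward; pixel columns grow to the right and rows downward; lengths in m; the calibration is good to about 2 mm. A picture is of the moment at which its call begins: read the wrist's pose just before it. get_calibration takes no time and is no camera call; for the wrist camera it gives the pose at the moment of the call.
A pose or a line that the arm cannot do raises r.PlanningError and nothing moves.
- r.sign_off(): hands the job in, once; it reports no verdict.
Trained networks look in the newest picture that a camera, given by its name, has taken for a name from the list of things; names that differ only in an ending like _2 or _b are one class to them, and where a whole thing is asked for, a point or a joint stands for the part that bears it (a point fixed in the world has none). Each returns a list of dicts, best first, with "score" (0 to 1); they miss things now and then, are a little off and sometimes report something else, mostly with a low value. They report only what shows in the picture. A call takes as long as a camera call.
- models.boxes_of(thing, camera): "at" ([x, y, z] in m, in world coordinates, good to about 4 mm: the middle of the surface that is visible of it).
- models.regions_of(thing, camera): "pixels" (420x560 bool, what is visible of it).
- models.mark_of(thing, camera): "at" ([x, y, z] in m, in world coordinates, good to about 4 mm: a listed point, or the origin of a listed thing).
Readings, each from a call of its own:
- telemetry.current_t(): time.
- telemetry.current_joints(): joint angles.
- telemetry.current_dq(): joint speeds.
- telemetry.current_joint_efforts(): joint torques, N m.
- telemetry.current_ee_pos(): TCP position.
- telemetry.current_tool_rot(): TCP orientation.
- telemetry.current_wrist_force(): force on the tool from outside, world axes, zero at the start.
- telemetry.current_torque(): the same for the moment, N m.
- telemetry.current_opening(): finger opening in m.
Only numpy, scipy, OpenCV 4.12 (cv2) and the standard library are available. Lean on these libraries where they do the work, as an engineer would, in place of code of your own. Each camera call takes 0.05 s, during which the arm holds its last target.

TASK

With the metal dispensing tray still standing on the bench, shut the shutter on its chute by swinging the little lever straight up against its stop. Then lift the tray off the bench by its handle and tilt it so that all four nuts slide together into the chute corner behind the shut shutter, and hold it tilted like that with the end of the chute centred over the small open box, a few centimetres above it and not touching it, ready for me to release the nuts. Finish while still holding the tray there, still and clearly tilted; do not push the box or the other things on the bench about.

Things in the scene. Friction and masses are not known exactly. Their poses are not given: they have to be found in the camera images.
- tray: loose open sheet-metal tray, 150 (x) by 100 mm (y), rim 42 mm up, about 0.32 kg; a carrying handle bridges it from end to end. Origin: middle of its underside, level with its feet; x along its length away from the chute end, z up. Inner floor 6.5 mm up, x -72 to 72, y -47 to 47 mm. The chute, a 28 mm wide, 16 mm high slot in the end wall with a trough outside, is at corner x -72, y -47
- handle (a point): middle of the tray's black grip bar, which runs along the tray's x, 14 mm thick (y), 24 mm high and 150 mm long with flat sides; 78 mm above the tray's underside, so its top is 90 mm up
- chute_lip (a point): outer end of the chute, middle of its floor: tray x -106, y -33, z 6.5 mm
- corner (a point): the inner corner of the tray floor at the chute: tray x -72, y -47, z 6.5 mm
- shutter (a joint): angle of the shutter, a flat blade over the chute slot with a lever above it, on a pivot screw in the tray's end wall (axis along the tray's x). 0 = shut: lever straight up, against its stop, blade over the slot. It grows, up to 1.05 rad, as the lever leans outward to the tray's -y side and uncovers the slot. It stays where it is left; about 0.4 N at the grip pin moves it
- shutter_pin (a point): middle of the black grip pin at the top of the shutter lever: 11 mm thick, 22 mm long, pointing out of the end wall along the tray's -x; it swings on a radius of 50 mm about the pivot
- shutter_pivot (a point): point on the shutter's pivot axis, level with the middle of the grip pin: tray x -90, y -33, z 33 mm; the pin is 50 mm straight above it when shut
- parts_box: small open box, 52 by 72 mm, loose on the bench, its walls 19 mm high; origin in the middle of its underside. Its hinged lid stands open at its own +x side, a long side, which is turned to the robot's right, and leans outward, 72 mm high
- nut_0: loose plain steel hex nut lying in the tray, 17 mm across the flats, 8.4 mm thick, 12 g; origin in the middle of its underside. Nuts begin to slide on the smooth tray floor at a slope of about 10 to 14 degrees; to slide along a wall into a corner as well they need about 25 to 35 degrees
- nut_1: loose plain steel hex nut lying in the tray, 17 mm across the flats, 8.4 mm thick, 12 g; origin in the middle of its underside. Nuts begin to slide on the smooth tray floor at a slope of about 10 to 14 degrees; to slide along a wall into a corner as well they need about 25 to 35 degrees
- nut_2: loose plain steel hex nut lying in the tray, 17 mm across the flats, 8.4 mm thick, 12 g; origin in the middle of its underside. Nuts begin to slide on the smooth tray floor at a slope of about 10 to 14 degrees; to slide along a wall into a corner as well they need about 25 to 35 degrees
- nut_3: loose plain steel hex nut lying in the tray, 17 mm across the flats, 8.4 mm thick, 12 g; origin in the middle of its underside. Nuts begin to slide on the smooth tray floor at a slope of about 10 to 14 degrees; to slide along a wall into a corner as well they need about 25 to 35 degrees
- scissors: bystander lying on the bench, to be left alone: scissors, 134x66x10 mm; origin in the middle of its underside
- nippers_orange: bystander lying on the bench, to be left alone: small pliers, 120x50x11 mm; origin in the middle of its underside
- tweezers: bystander lying on the bench, to be left alone: steel tweezers, 12x122x8 mm; origin in the middle of its underside
- tape_roll: bystander lying on the bench, to be left alone: roll of black tape, 73 mm across, 19 mm high; origin in the middle of its underside
- hex_key: bystander lying on the bench, to be left alone: hex key, 33x95x8 mm; origin in the middle of its underside
- solder_wick: bystander lying on the bench, to be left alone: small flat reel, 42 mm across, 12 mm high; origin in the middle of its underside
- ic_tube: bystander lying on the bench, to be left alone: clear tube of chips, 158x20x12 mm; origin in the middle of its underside

How it is judged:
By the outcome, as a careful person would: the job done as asked, in the order asked, and still so for the second after the job is handed in, while the arm keeps its last pose, push and grip.
It also fails if it takes over 61 s, if anything falls off the work surface, if the arm or the gripper's body presses on something with over 40 N, if the wrist force passes 120 N, or if a joint passes its speed limit or range.

## Working session

There is one attempt and no reset: what is moved stays moved. The work goes in short steps, each a Python script; the robot and the scene stay as the last script left them, time stands still between calls to the robot, and variables do not carry over. Pictures are saved under pics/ and viewed, and the job is handed in when it is done.

```bash
mkdir -p pics; ls; python3 - <<'E'
from plant import r, gripper_to, inverse_kinematics, vision, models, telemetry
import cv2
for c in ["scene","top","wrist"]:
    im=vision.snapshot(c); cv2.imwrite(f"pics/a_{c}.png",im[:,:,::-1])
    k=vision.get_calibration(c); print(c,k)
    for n in ["tray","handle","chute_lip","corner","shutter_pin","shutter_pivot","parts_box"]:
        m=models.mark_of(n,c)[:2]
        print(n,[(round(float(d["score"]),2),[round(float(v),4) for v in d["at"]]) for d in m])
print(telemetry.current_t(), r.nose_length)
E
```

```text
pics
scene {'fx': 535.9383851222088, 'fy': 535.9383851222088, 'cx': 276.0829029816855, 'cy': 201.34740659290404, 'position': array([-0.09126809, -1.18587046,  0.71158959]), 'orientation': array([-0.52567968,  0.81957471, -0.18592393,  0.13187289])}
tray [(0.69, [0.5009, 0.2587, 0.0012])]
handle [(0.67, [0.4955, 0.256, 0.0764])]
chute_lip [(0.68, [0.3868, 0.249, 0.0091])]
corner [(0.71, [0.4182, 0.2293, 0.0058])]
shutter_pin [(0.43, [0.3953, 0.2101, 0.0616])]
shutter_pivot [(0.93, [0.4011, 0.2468, 0.0334])]
parts_box [(0.77, [0.4629, -0.1107, -0.0029])]
top {'fx': 406.7451749218097, 'fy': 406.7451749218097, 'cx': 285.0556650640832, 'cy': 208.51050627410112, 'position': array([0.40898274, 0.00796362, 1.09895352]), 'orientation': array([ 0.04284237, -0.70001236,  0.71251348, -0.02172024])}
tray [(0.88, [0.4995, 0.2585, 0.0013]), (0.39, [0.3819, 0.2478, 0.0062])]
handle [(0.6, [0.501, 0.2596, 0.082])]
chute_lip [(0.59, [0.3859, 0.2499, 0.0076]), (0.56, [0.4819, 0.067, -0.0011])]
corner [(0.65, [0.4193, 0.2288, 0.0066]), (0.47, [0.4962, 0.2607, 0.08])]
shutter_pin [(0.5, [0.3954, 0.2098, 0.068])]
shutter_pivot [(0.63, [0.4023, 0.2467, 0.033])]
parts_box [(0.64, [0.4623, -0.1124, -0.0011]), (0.54, [0.5392, 0.2224, 0.0061])]
wrist {'fx': 332.1761687754502, 'fy': 332.1761687754502, 'cx': 283.27751151001996, 'cy': 210.67371407511507, 'position': array([0.19754544, 0.5450711 , 0.38426632]), 'orientation': array([0.09852631, 0.84401232, 0.5236418 , 0.06111496])}
tray []
handle []
chute_lip [(0.86, [0.3856, 0.2469, 0.0072])]
corner [(0.76, [0.4104, 0.2284, 0.0076])]
shutter_pin []
shutter_pivot [(0.91, [0.4016, 0.2459, 0.0375])]
parts_box []
1.2 0.025
```

View pics/a_scene.png

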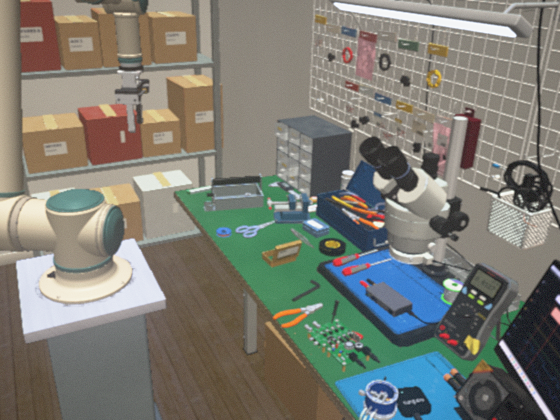

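View pics/a_top.png

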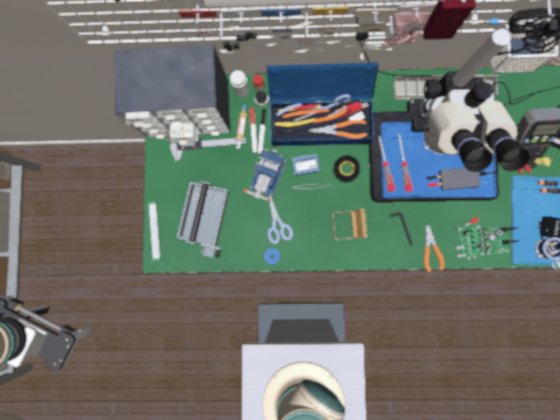

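View pics/a_wrist.png

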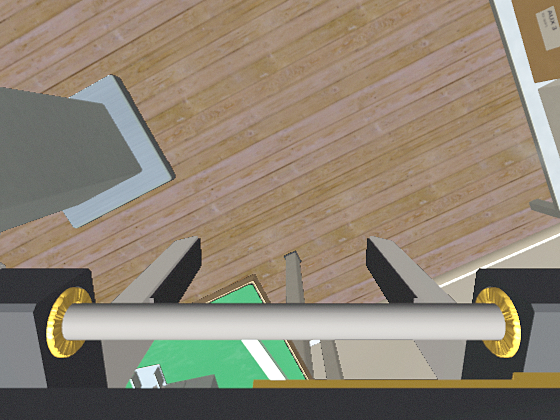

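```bash
cat > h.py <<'E'
from plant import r, gripper_to, inverse_kinematics, vision, models, telemetry
import numpy as np, cv2, json
from scipy.spatial.transform import Rotation as Ro
from scipy.optimize import least_squares
PTS={"tray":(0,0,0),"handle":(0,0,78),"chute_lip":(-106,-33,6.5),"corner":(-72,-47,6.5),"shutter_pivot":(-90,-33,33)}
PTS={k:np.array(v)/1000 for k,v in PTS.items()}
def q(R): 
    x,y,z,w=R.as_quat(); return np.array([w,x,y,z])
def rq(o): return Ro.from_quat([o[1],o[2],o[3],o[0]])
def snap(c,name=None):
    im=vision.snapshot(c)
    if name: cv2.imwrite(f"pics/{name}.png",im[:,:,::-1])
    return im
def marks(names,c):
    o={}
    for n in names:
        m=models.mark_of(n,c)
        if m: o[n]=(m[0]["score"],np.array(m[0]["at"]))
    return o
def tray_fit(obs):
    # obs list of (name, xyz): fit x,y,yaw flat on bench
    def f(p):
        R=Ro.from_euler('z',p[2])
        return np.concatenate([((R.apply(PTS[n])+[p[0],p[1],0])-a)*1000 for n,a in obs])
    s=least_squares(f,[0.5,0.26,-0.22],x_scale=[.01,.01,.1],loss='soft_l1',f_scale=5.)
    return s.x, f(s.x).reshape(-1,3)
def down(theta): # tool pointing down, jaw axis (tool x) at world angle theta
    c,s=np.cos(theta),np.sin(theta)
    return Ro.from_matrix(np.array([[c,s,0],[s,-c,0],[0,0,-1]]))
def tilt(psi,tau,delta):
    d=np.array([-np.cos(delta),-np.sin(delta),0]); n=np.cross([0,0,1],d)
    return Ro.from_euler('z',psi)*Ro.from_rotvec(n*tau)
def tool_in_tray(sgn): # tool x = sgn*tray y, tool z=-tray z
    x=np.array([0,sgn,0]);z=np.array([0,0,-1]);y=np.cross(z,x)
    return Ro.from_matrix(np.stack([x,y,z],1))
E
python3 - <<'E'
from h import *
obs=[("tray",[.5009,.2587,.0012]),("handle",[.4955,.256,.0764]),("chute_lip",[.3868,.249,.0091]),("corner",[.4182,.2293,.0058]),("shutter_pivot",[.4011,.2468,.0334]),
("tray",[.4995,.2585,.0013]),("handle",[.501,.2596,.082]),("chute_lip",[.3859,.2499,.0076]),("corner",[.4193,.2288,.0066]),("shutter_pivot",[.4023,.2467,.033]),("chute_lip",[.3856,.2469,.0072]),("shutter_pivot",[.4016,.2459,.0375])]
p,res=tray_fit([(n,np.array(a)) for n,a in obs]); print(p,np.degrees(p[2])); print(res.round(1))
box=np.array([.4626,-.1115]); T=np.array([0,0,.084])
for sgn in (1,-1):
  for psi in (p[2],0,.4,.8,1.2,np.pi/2):
    o=[]
    for tau in (0.,.65):
      R=tilt(psi,tau,np.radians(42)); 
      t=np.array([*box,.06])-R.apply(PTS["chute_lip"])
      j=inverse_kinematics(t+R.apply(T),q(R*tool_in_tray(sgn)))
      o.append(None if j is None else np.round(j,2))
    print(sgn,round(psi,2),o)
  j=inverse_kinematics([p[0],p[1],.2],q(down(p[2]+sgn*np.pi/2))); print("grasp",j)
E
```

```text
[ 0.4979511   0.25840492 -0.22116467] -12.671802374084791
[[-2.9 -0.3 -1.2]
 [ 2.5  2.4  1.6]
 [ 0.5  0.5 -2.6]
 [-0.8 -1.   0.7]
 [ 1.8 -0.8 -0.4]
 [-1.5 -0.1 -1.3]
 [-3.  -1.2 -4. ]
 [ 1.4 -0.4 -1.1]
 [-1.9 -0.5 -0.1]
 [ 0.6 -0.7 -0. ]
 [ 1.7  2.6 -0.7]
 [ 1.3  0.1 -4.5]]
1 -0.22 [array([-0.3 ,  0.35,  1.63, -0.  ,  1.16, -1.65]), array([-0.82,  0.13,  2.04,  0.79,  0.97, -2.64])]
1 0 [array([-0.26,  0.34,  1.65, -0.  ,  1.15, -1.83]), None]
1 0.4 [array([-0.2 ,  0.31,  1.71, -0.  ,  1.13, -2.17]), None]
1 0.8 [array([-0.16,  0.26,  1.78, -0.  ,  1.1 , -2.53]), None]
1 1.2 [None, None]
1 1.57 [None, array([-0.44,  0.48,  1.49,  0.24,  1.77,  2.67])]
grasp [ 3.54657737e-01  2.73680073e-01  1.58565887e+00 -4.44089210e-16
  1.28225371e+00 -9.94973916e-01]
-1 -0.22 [array([-0.3 ,  0.35,  1.63, -0.  ,  1.16,  1.5 ]), array([-0.82,  0.13,  2.04,  0.79,  0.97,  0.5 ])]
-1 0 [array([-0.26,  0.34,  1.65, -0.  ,  1.15,  1.31]), array([-0.81,  0.19,  1.96,  0.74,  1.1 ,  0.37])]
-1 0.4 [array([-0.2 ,  0.31,  1.71, -0.  ,  1.13,  0.97]), array([-0.75,  0.3 ,  1.81,  0.64,  1.33,  0.17])]
-1 0.8 [array([-0.16,  0.26,  1.78, -0.  ,  1.1 ,  0.61]), array([-0.66,  0.38,  1.67,  0.52,  1.52, -0.03])]
-1 1.2 [array([-0.15,  0.2 ,  1.87, -0.  ,  1.08,  0.22]), array([-0.55,  0.45,  1.56,  0.38,  1.67, -0.25])]
-1 1.57 [array([-0.18,  0.14,  1.94, -0.  ,  1.06, -0.18]), array([-0.44,  0.48,  1.49,  0.24,  1.77, -0.47])]
grasp [ 3.54657737e-01  2.73680073e-01  1.58565887e+00 -4.44089210e-16
  1.28225371e+00  2.14661874e+00]
```

```bash
python3 - <<'E'
from h import *
p=[.49795,.2584,-.2212]; Rz=Ro.from_euler('z',p[2]); P0=np.array([p[0],p[1],0])
print("pin tray",[Rz.inv().apply(np.array(a)-P0).round(4) for a in ([.3953,.2101,.0616],[.3954,.2098,.068])])
gripper_to(0.0)
r.move_to(P0+Rz.apply([-.093,-.110,.19]),q(down(p[2]-np.pi/2)))
print(telemetry.current_wrist_force(),telemetry.current_opening(),telemetry.current_joints().round(3) if hasattr(telemetry.current_joints(),'round') else telemetry.current_joints())
snap("wrist","b_w")
for k,(s,a) in marks(["shutter_pin","handle","tray","chute_lip","corner","shutter_pivot"],"wrist").items(): print(k,round(s,2),a.round(4),Rz.inv().apply(a-P0).round(4))
snap("top","b_t"); snap("scene","b_s")
for c in("top","scene"):
  for k,(s,a) in marks(["shutter_pin"],c).items(): print(k,round(s,2),Rz.inv().apply(a-P0).round(4))
print(telemetry.current_t())
E
```

```text
pin tray [array([-0.0896, -0.0696,  0.0616]), array([-0.0894, -0.0699,  0.068 ])]
[-0.2548163  -0.16065612 -0.833973  ] 0.0005027173774347609 [0.255 0.07  1.874 0.    1.198 2.046]
shutter_pin 0.69 [0.3911 0.2065 0.0675] [-0.0929 -0.0741  0.0675]
handle 0.65 [0.4971 0.2584 0.0771] [-0.0008 -0.0002  0.0771]
tray 0.74 [0.4996 0.2535 0.0023] [ 0.0027 -0.0044  0.0023]
chute_lip 0.73 [0.3846 0.2474 0.0072] [-0.1082 -0.0356  0.0072]
corner 0.7 [0.4137 0.2298 0.0078] [-0.0759 -0.0464  0.0078]
shutter_pivot 0.88 [0.4016 0.2454 0.0359] [-0.0912 -0.0338  0.0359]
shutter_pin 0.71 [-0.0016  0.0021  0.0001]
shutter_pin 0.43 [-0.0894 -0.0707  0.0668]
5.0417
```

View pics/b_w.png

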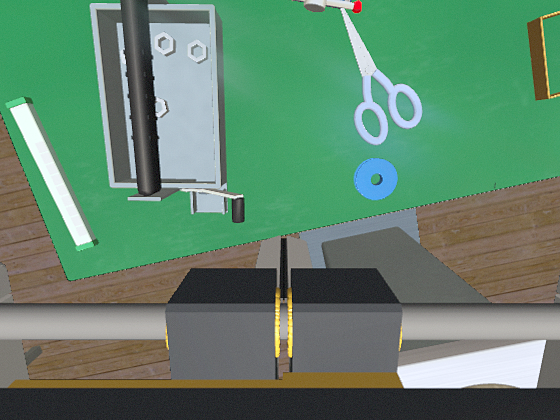

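```bash
python3 - <<'E'
from h import *
p=[.49795,.2584,-.2212]; Rz=Ro.from_euler('z',p[2]); P0=np.array([p[0],p[1],0])
W=lambda y,z,x=-.093: P0+Rz.apply([x,y,z])
loc=lambda: (Rz.inv().apply(np.array(telemetry.current_ee_pos())-P0)).round(4)
r.move_l(W(-.110,.080),vel=.12)
print(loc(),telemetry.current_wrist_force())
print(r.move_l(W(-.064,.080),vel=.05,guard=1.4),loc(),telemetry.current_wrist_force())
print(r.move_l(W(-.036,.080),vel=.02,guard=1.4),loc(),telemetry.current_wrist_force())
snap("wrist","c_w")
for c in("wrist","scene","top"):
  if c!="wrist": snap(c,"c_"+c)
  for k,(s,a) in marks(["shutter_pin","shutter_pivot","chute_lip","handle"],c).items(): print(c,k,round(s,2),Rz.inv().apply(a-P0).round(4))
print(telemetry.current_t())
E
```

```text
[-0.0925 -0.1097  0.0805] [ 0.18527887 -0.05624376  0.10408366]
True [-0.093  -0.0869  0.0799] [ 0.25537423 -0.82330137  0.40253123]
True [-0.0939 -0.0859  0.0794] [0.10895819 0.04509108 0.33579926]
wrist shutter_pin 0.83 [-0.0958 -0.0707  0.0653]
wrist shutter_pivot 0.86 [-0.0897 -0.032   0.0353]
wrist chute_lip 0.8 [-0.1081 -0.0316  0.0071]
wrist handle 0.68 [-0.0039  0.0004  0.0744]
scene shutter_pivot 0.7 [-0.093  -0.0306  0.0376]
scene chute_lip 0.69 [-0.1078 -0.0342  0.0057]
scene handle 0.62 [-0.0014 -0.0003  0.0753]
top shutter_pivot 0.6 [-0.002   0.0004 -0.0035]
top handle 0.66 [0.0004 0.0024 0.0793]
8.0333
```

View pics/c_w.png

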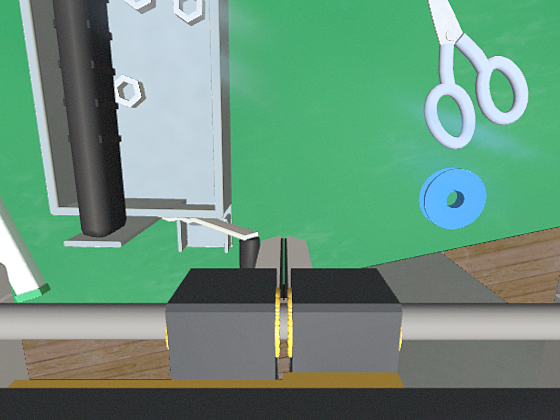

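```bash
python3 - <<'E'
from h import *
p=[.49795,.2584,-.2212]; Rz=Ro.from_euler('z',p[2]); P0=np.array([p[0],p[1],0])
W=lambda y,z,x=-.093: P0+Rz.apply([x,y,z])
loc=lambda: (Rz.inv().apply(np.array(telemetry.current_ee_pos())-P0)).round(4)
F=lambda: Rz.inv().apply(np.array(telemetry.current_wrist_force())).round(2)
off=-.0155; z0=.080-.033-.05*np.cos(.86)
for th in (.65,.43,.2,.05):
    y=-.033-.05*np.sin(th)+off; z=.033+.05*np.cos(th)+z0
    g=r.move_l(W(y,z),vel=.03,guard=2.0); print(th,g,loc(),F())
    if g: g=r.move_l(W(y,z),vel=.03,guard=2.0); print("  again",g,loc(),F())
g=r.move_l(W(-.038,z),vel=.015,guard=1.2); print(g,loc(),F())
snap("wrist","d_w")
for c in("wrist","scene","top"):
  if c!="wrist": snap(c,"d_"+c)
  for k,(s,a) in marks(["shutter_pin","shutter_pivot","chute_lip","handle"],c).items(): print(c,k,round(s,2),Rz.inv().apply(a-P0).round(4))
print(telemetry.current_t())
E
```

```text
0.65 False [-0.0928 -0.0784  0.0874] [-0.09  0.13 -0.33]
0.43 False [-0.0929 -0.069   0.0929] [ 0.77 -0.06  0.37]
0.2 False [-0.0929 -0.0582  0.0964] [-0.05 -0.46  0.18]
0.05 False [-0.0929 -0.0507  0.0973] [ 0.03 -0.46 -0.27]
True [-0.0934 -0.0496  0.0969] [-0.72 -0.21  0.04]
wrist shutter_pin 0.88 [-0.0933 -0.034   0.082 ]
wrist shutter_pivot 0.83 [-0.0892 -0.0317  0.0384]
wrist chute_lip 0.68 [-0.106  -0.0338  0.0077]
wrist handle 0.56 [-0.0016  0.0036  0.082 ]
scene shutter_pivot 0.91 [-0.0918 -0.028   0.0355]
scene chute_lip 0.87 [-0.1072 -0.0321  0.0063]
scene handle 0.63 [-0.0001  0.0021  0.0755]
top shutter_pivot 0.59 [-0.0883 -0.0299  0.0344]
top handle 0.58 [-0.0011  0.0052  0.0794]
11.0917
```

View pics/d_w.png

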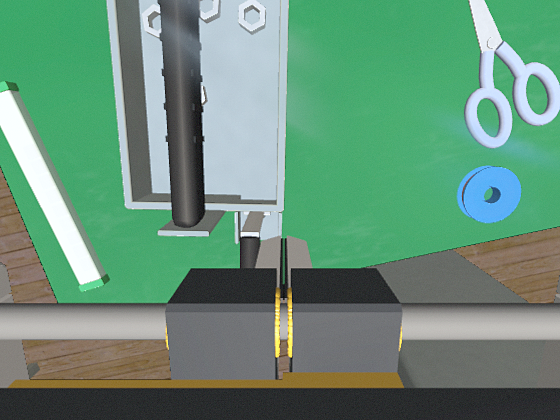

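```bash
python3 - <<'E'
from h import *
p=[.49795,.2584,-.2212]; Rz=Ro.from_euler('z',p[2]); P0=np.array([p[0],p[1],0])
W=lambda y,z,x=-.093: P0+Rz.apply([x,y,z])
loc=lambda: (Rz.inv().apply(np.array(telemetry.current_ee_pos())-P0)).round(4)
def F(n=6):
    o=[]
    for _ in range(n): o.append(np.array(telemetry.current_wrist_force())); r.hold(.02)
    return Rz.inv().apply(np.mean(o,0)).round(2)
print(F())
for y in (-.0475,-.0455,-.0435):
    g=r.move_l(W(y,.0975),vel=.015,guard=2.6); f=F(); print(y,g,loc(),f)
    if f[1]<-1.2: break
snap("wrist","e_w")
r.move_l(W(-.085,.0975),vel=.15); r.move_l(W(-.12,.20),vel=.25)
obs=[]
for c in("wrist","scene","top"):
  snap(c,"f_"+c)
  for k,(s,a) in marks(["shutter_pin","shutter_pivot","chute_lip","handle","corner","tray"],c).items():
    print(c,k,round(s,2),Rz.inv().apply(a-P0).round(4))
    if k in PTS and s>.5: obs.append((k,a))
print(tray_fit(obs)[0]); print(telemetry.current_t(),F())
E
```

```text
[ 0.07 -0.05  0.07]
-0.0475 False [-0.0932 -0.0476  0.0974] [-0.83 -0.77 -0.02]
-0.0455 False [-0.0931 -0.0455  0.0975] [-0.75 -1.14 -0.22]
-0.0435 False [-0.0929 -0.0433  0.0975] [-0.89 -0.71 -0.54]
wrist shutter_pin 0.9 [-0.091  -0.0285  0.0819]
wrist shutter_pivot 0.68 [-0.0886 -0.0237  0.0357]
wrist chute_lip 0.67 [-0.1085 -0.0243  0.0108]
wrist handle 0.65 [0.0018 0.0032 0.0767]
wrist corner 0.86 [-0.077  -0.0387  0.0068]
wrist tray 0.89 [0.0004 0.0034 0.0014]
scene shutter_pin 0.6 [-0.088  -0.027   0.0808]
scene shutter_pivot 0.6 [-0.093  -0.0256  0.0359]
scene chute_lip 0.71 [-0.1076 -0.0262  0.0048]
scene handle 0.97 [ 0.0021 -0.      0.0778]
scene corner 0.79 [-0.0711 -0.0333  0.0057]
top shutter_pin 0.59 [-0.0003  0.0072  0.0786]
top chute_lip 0.64 [ 0.0311 -0.192   0.0004]
top handle 0.91 [0.0012 0.0057 0.0773]
top tray 0.65 [-0.0009  0.0045 -0.0009]
[ 0.49977803  0.26195896 -0.26368846]
14.4833 [ 0.17 -0.14  0.06]
```

View pics/f_wrist.png

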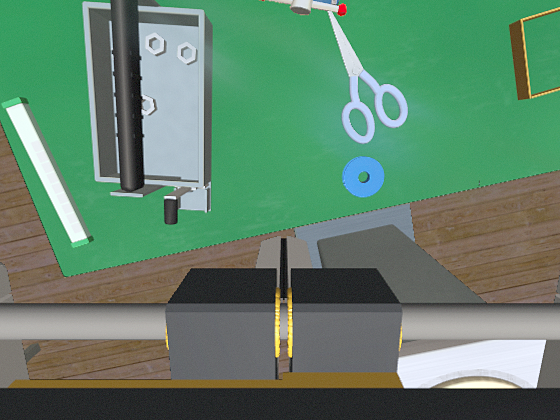

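```bash
python3 - <<'E'
import cv2
a=cv2.imread("pics/f_wrist.png")[160:240,80:240]; b=cv2.imread("pics/e_w.png")[180:280,180:320]
c=cv2.imread("pics/f_scene.png")[165:220,190:280]
f=lambda i:cv2.resize(i,(390,290),interpolation=cv2.INTER_CUBIC)
cv2.imwrite("pics/g.png",cv2.vconcat([cv2.hconcat([f(a),f(b)]),cv2.hconcat([f(c),f(c)])]))
E
```

```text
(no output)
```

View pics/g.png

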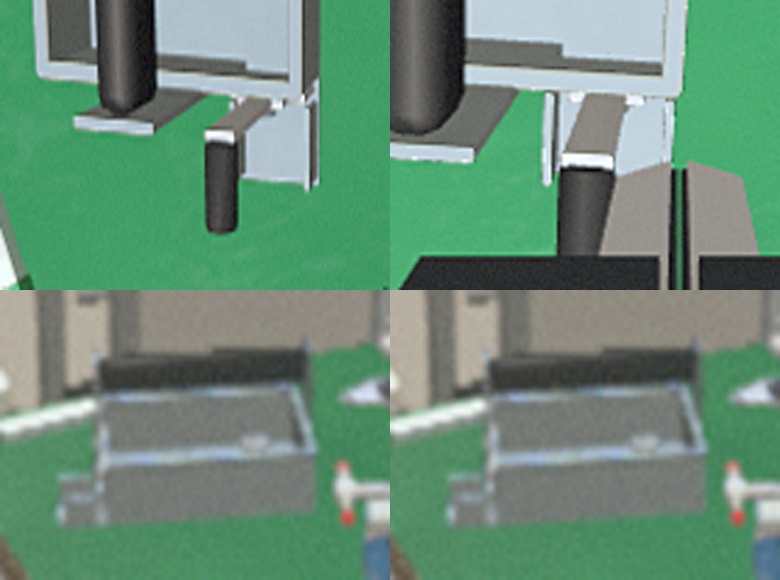

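```bash
python3 - <<'E'
from h import *
k=vision.get_calibration("wrist"); Rc=rq(k["orientation"]); C=np.array(k["position"])
def proj(X):
    c=Rc.inv().apply(X-C); return np.stack([k["fx"]*c[:,0]/c[:,2]+k["cx"],k["fy"]*c[:,1]/c[:,2]+k["cy"]],1)
L=np.array([[-75,50,42],[-75,-50,42],[75,50,42],[75,-50,42]])/1000; px=np.array([[95.6,180],[209.2,185],[83,3],[211,10]])
def f(p): return (proj(Ro.from_euler('z',p[2]).apply(L)+[p[0],p[1],p[3]])-px).ravel()
s=least_squares(f,[.5,.262,-.25,0],x_scale=[.01,.01,.1,.01]); p=s.x; print(p,f(p).round(1))
T=lambda a:Ro.from_euler('z',p[2]).apply(np.array(a))+[p[0],p[1],p[3]]
for th in (0,.05,.1,.15,.2):
    print(th,proj(T([[x,-.033-.05*np.sin(th),.033+.05*np.cos(th)] for x in(-.079,-.09,-.101)])).round(1).tolist())
print(proj(T([[-.106,-.033,.0065],[0,0,.09]])).round(1).tolist())
E
```

```text
[ 0.49862157  0.25524445 -0.2801477   0.00481495] [ 3.   1.4 -2.5  2.6  2.9 -2.3 -3.3 -1.2]
0 [[174.7, 199.5], [174.9, 212.6], [175.1, 225.5]]
0.05 [[177.8, 199.7], [178.0, 212.8], [178.1, 225.6]]
0.1 [[180.9, 199.8], [181.1, 212.9], [181.2, 225.7]]
0.15 [[184.1, 199.9], [184.2, 213.0], [184.3, 225.8]]
0.2 [[187.2, 200.0], [187.3, 213.0], [187.4, 225.8]]
[[197.8, 210.1], [124.9, 94.0]]
```

```bash
python3 - <<'E'
from h import *
p=[.49795,.2584,-.2212]; Rz=Ro.from_euler('z',p[2]); P0=np.array([p[0],p[1],0])
H=P0+Rz.apply([.0017,.003,0]); yaw=-.27; R=down(yaw-np.pi/2)
r.move_to([H[0],H[1],.20],q(R)); gripper_to(.05)
snap("wrist","h_w")
for k,(s,a) in marks(["handle","tray"],"wrist").items(): print(k,round(s,2),a.round(4),H.round(4))
r.move_l([H[0],H[1],.084],vel=.12,guard=8)
print(telemetry.current_ee_pos())
gripper_to(.010,12); gripper_to(.005,55)
print(telemetry.current_opening(),telemetry.current_wrist_force())
snap("wrist","h_w2"); snap("top","h_t"); print(telemetry.current_t())
E
```

```text
handle 0.75 [0.4999 0.262  0.0765] [0.5003 0.261  0.    ]
tray 0.86 [0.4999 0.2605 0.0021] [0.5003 0.261  0.    ]
[0.50088763 0.26120144 0.08468154]
0.013532182850142488 [ 0.01094284 -2.70735858  1.2586573 ]
18.3833
```

View pics/h_w2.png

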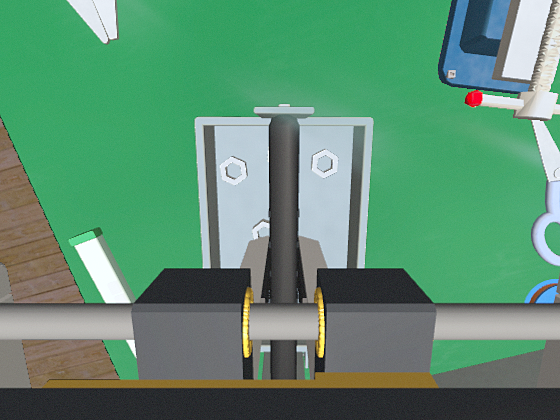

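```bash
cat >> h.py <<'E'
G=np.array([-.0003,0,.0845])  # TCP in tray frame
TT=tool_in_tray(-1)
def pose(psi,tau,delta,lip):
    R=tilt(psi,tau,np.radians(delta)); t=np.array(lip)-R.apply(PTS["chute_lip"])
    return t+R.apply(G), q(R*TT)
E
python3 - <<'E'
from h import *
b=[.4626,-.1115]; psi=np.pi/2
P=telemetry.current_ee_pos()
r.move_l([P[0],P[1],.20],vel=.12)
print(telemetry.current_t(),telemetry.current_wrist_force(),telemetry.current_opening())
Q=[pose(psi,0,45,[*b,.16]),pose(psi,np.radians(20),80,[*b,.16]),pose(psi,np.radians(37),45,[*b,.16]),pose(psi,np.radians(37),45,[*b,.065])]
for x in Q: print(inverse_kinematics(*x))
r.move_to(*Q[0]); print(telemetry.current_t())
snap("scene","i_s"); snap("top","i_t")
m=models.mark_of("parts_box","top"); print([(d["score"],d["at"]) for d in m])
for x in Q[1:3]: r.move_to(*x); print(telemetry.current_t())
r.hold(.5)
for c in ("scene","top","wrist"):
    snap(c,"j_"+c)
    for k,(s,a) in marks(["chute_lip","corner","shutter_pin","shutter_pivot","nut_0"],c).items(): print(c,k,round(s,2),a.round(4))
R=rq(telemetry.current_tool_rot())*TT.inv(); t=np.array(telemetry.current_ee_pos())-R.apply(G)
for k,v in list(PTS.items())+[("shutter_pin",np.array([-.09,-.033,.083]))]: print(k,(t+R.apply(v)).round(4))
E
```

```text
19.5 [ 0.31113861  0.36636334 -4.73958742] 0.013726492019501341
[-1.75741842e-01  4.89474134e-02  1.77110284e+00 -4.44089210e-16
  1.32154240e+00 -1.75741842e-01]
[-1.75418681e-01  2.88742897e-01  1.49101432e+00 -3.05944089e-04
  1.71090115e+00 -1.75407987e-01]
[-0.42289062  0.42472358  1.33265482  0.23556413  1.98754453 -0.39443192]
[-0.42289062  0.48757765  1.47069101  0.22051942  1.79181604 -0.44218255]
21.5417
[]
22.15
22.5417
scene chute_lip 0.86 [ 0.464  -0.1158  0.1598]
scene corner 0.77 [ 0.4811 -0.0798  0.1648]
scene shutter_pin 0.63 [ 0.4999 -0.129   0.227 ]
scene shutter_pivot 0.92 [ 0.4744 -0.1098  0.1915]
scene nut_0 0.49 [ 0.4762 -0.027   0.1947]
top chute_lip 0.62 [ 0.4617 -0.1129  0.1598]
top corner 0.76 [ 0.4797 -0.0807  0.1655]
top shutter_pivot 0.79 [ 0.4748 -0.1068  0.1876]
top nut_0 0.33 [ 0.4826 -0.081   0.164 ]
wrist shutter_pin 0.3 [ 0.6161 -0.1283  0.0031]
wrist shutter_pivot 0.56 [ 0.6159 -0.1292  0.0033]
wrist nut_0 0.56 [ 0.474  -0.0304  0.194 ]
tray [ 0.4408 -0.0167  0.2139]
handle [ 0.474  -0.0499  0.2762]
chute_lip [ 0.4626 -0.1115  0.16  ]
corner [ 0.4786 -0.0795  0.1685]
shutter_pivot [ 0.4755 -0.1084  0.188 ]
shutter_pin [ 0.4968 -0.1297  0.2279]
```

View pics/j_scene.png

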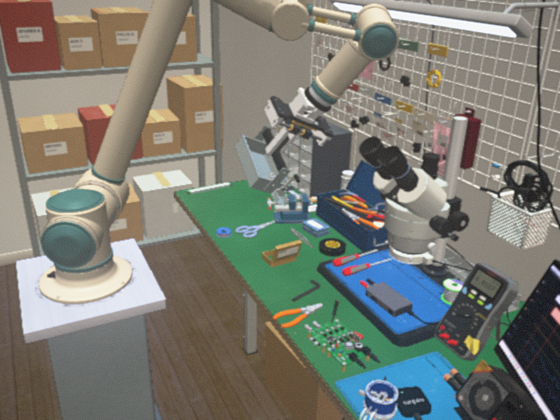

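View pics/j_wrist.png

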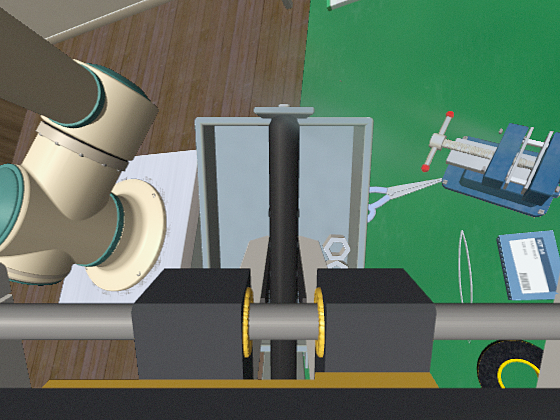

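View pics/j_top.png

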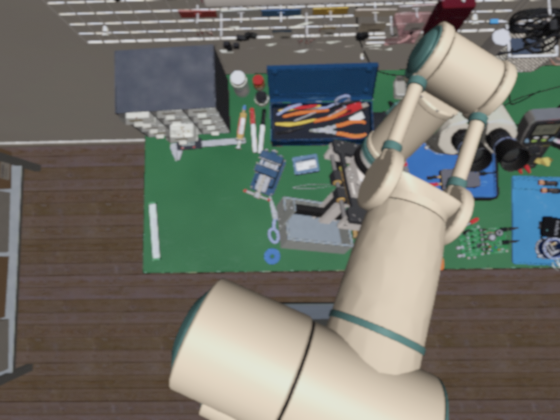

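```bash
python3 - <<'E'
from h import *
R=rq(telemetry.current_tool_rot())*TT.inv(); t=np.array(telemetry.current_ee_pos())-R.apply(G)
for c in ("wrist","scene","top"):
    snap(c,"k_"+c)
    for n in ("nut_0",):
        print(c,[(round(d["score"],2),(R.inv().apply(np.array(d["at"])-t)*1000).round(1).tolist()) for d in models.mark_of(n,c)])
print(telemetry.current_t())
a=cv2.imread("pics/k_scene.png")[130:200,220:330];cv2.imwrite("pics/k_c.png",cv2.resize(a,None,fx=6,fy=6,interpolation=cv2.INTER_CUBIC))
a=cv2.imread("pics/k_wrist.png")[220:280,300:390];cv2.imwrite("pics/k_d.png",cv2.resize(a,None,fx=5,fy=5,interpolation=cv2.INTER_CUBIC))
E
```

```text
wrist [(0.93, [-17.6, -37.3, 4.9]), (0.71, [-99.5, -205.6, -106.8]), (0.62, [-32.3, -38.2, 3.9])]
scene [(0.48, [-16.2, -38.6, 6.3])]
top [(0.23, [279.1, -140.3, -344.6])]
24.2417
```

View pics/k_c.png

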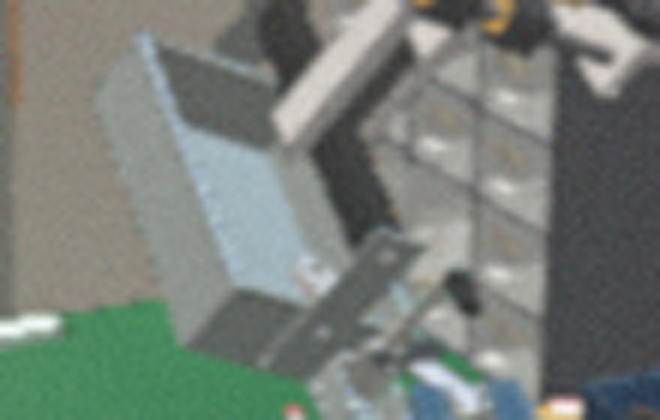

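View pics/k_d.png

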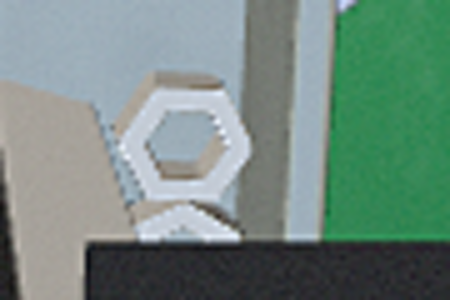

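```bash
cat > m.py <<'E'
from h import *
import sys
b=[.4626,-.1115]; psi=np.pi/2; tag=sys.argv[1]
for a in sys.argv[2:]:
    tau,de=map(float,a.split(","))
    r.move_to(*pose(psi,np.radians(tau),de,[*b,.16])); r.hold(.6)
    snap("wrist",f"{tag}_{a.replace(',','_')}")
    R=rq(telemetry.current_tool_rot())*TT.inv(); t=np.array(telemetry.current_ee_pos())-R.apply(G)
    print(a,[(round(d["score"],2),(R.inv().apply(np.array(d["at"])-t)*1000).round(1).tolist()) for d in models.mark_of("nut_0","wrist") if d["score"]>.3],telemetry.current_t())
E
python3 m.py l 37,-15 37,45
```

```text
37,-15 [] 25.4917
37,45 [] 26.7417
```

```bash
python3 - <<'E'
from h import *
snap("scene","l_s"); 
for n in ("nut_0","shutter_pin","shutter_pivot","chute_lip","corner"):print(n,[(round(d["score"],2),np.round(d["at"],4).tolist()) for d in models.mark_of(n,"scene")])
R=rq(telemetry.current_tool_rot())*TT.inv(); t=np.array(telemetry.current_ee_pos())-R.apply(G)
for d in models.mark_of("nut_0","scene"): print(d["score"],(R.inv().apply(np.array(d["at"])-t)*1000).round(1))
a=cv2.imread("pics/l_s.png")[130:200,220:330];a=cv2.resize(a,(390,250),interpolation=cv2.INTER_CUBIC)
w=[cv2.resize(cv2.imread(f"pics/l_{x}.png"),(390,293)) for x in("37_-15","37_45")]
cv2.imwrite("pics/l_c.png",cv2.vconcat([cv2.hconcat(w),cv2.hconcat([a,a])]))
E
```

```text
nut_0 []
shutter_pin []
shutter_pivot [(0.76, [0.4778, -0.1088, 0.1876]), (0.43, [0.4549, 0.3962, -0.0005]), (0.32, [0.6177, -0.1266, -0.0006])]
chute_lip [(0.65, [0.4627, -0.1135, 0.1638])]
corner [(0.73, [0.4836, -0.0765, 0.1675]), (0.33, [0.4001, -0.3435, 0.0014])]
```

View pics/l_c.png

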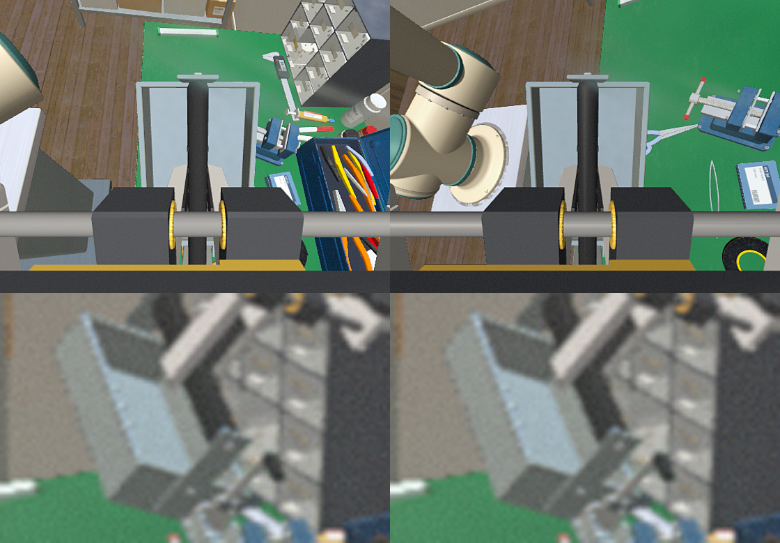

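```bash
python3 - <<'E'
from h import *
snap("top","l_t")
R=rq(telemetry.current_tool_rot())*TT.inv(); t=np.array(telemetry.current_ee_pos())-R.apply(G)
for n in ("nut_0",):
  for d in models.mark_of(n,"top"): print(d["score"],(R.inv().apply(np.array(d["at"])-t)*1000).round(1))
a=cv2.imread("pics/l_t.png")[180:270,260:380];a=cv2.resize(a,(780,585),interpolation=cv2.INTER_CUBIC)
cv2.imwrite("pics/l_tc.png",a)
E
```

```text
0.49 [-62.2  -6.6   9.3]
0.47 [-63.9 -20.6   6.5]
```

View pics/l_tc.png

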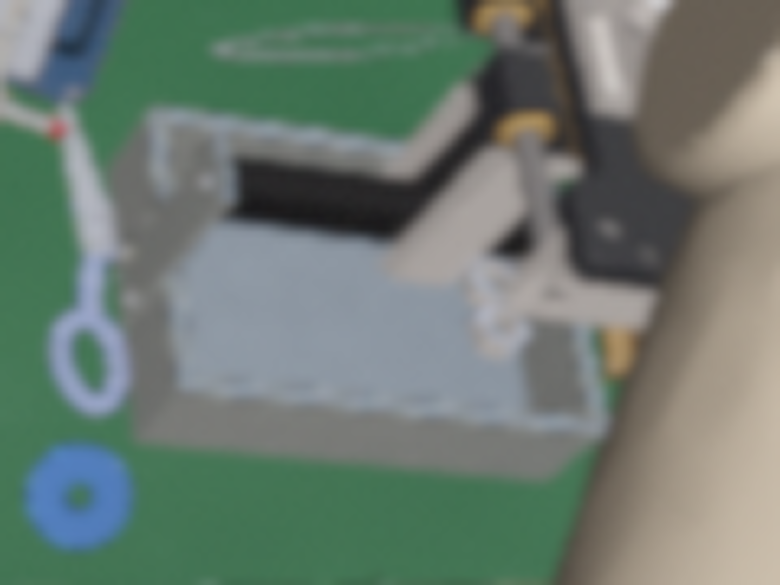

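```bash
cat > sh.py <<'E'
from h import *
import sys
b=[.4626,-.1115]; psi=np.pi/2; tag=sys.argv[1]
for a in sys.argv[2:]:
    tau,de=map(float,a.split(","))
    r.move_to(*pose(psi,np.radians(tau),de,[*b,.16])); print(telemetry.current_t())
r.hold(.5)
R=rq(telemetry.current_tool_rot())*TT.inv(); t=np.array(telemetry.current_ee_pos())-R.apply(G)
for c in("wrist","top"):
    snap(c,tag+c)
    print(c,[(round(d["score"],2),(R.inv().apply(np.array(d["at"])-t)*1000).round(1).tolist()) for d in models.mark_of("nut_0",c) if d["score"]>.2],telemetry.current_t())
a=cv2.resize(cv2.imread(f"pics/{tag}top.png")[180:270,260:380],(390,293),interpolation=cv2.INTER_CUBIC)
w=cv2.resize(cv2.imread(f"pics/{tag}wrist.png"),(390,293))
cv2.imwrite(f"pics/{tag}c.png",cv2.hconcat([a,w]))
E
python3 sh.py n1 37,102 37,45
```

```text
27.725
28.2583
wrist [(0.57, [-15.4, -33.6, 5.7]), (0.52, [-34.5, -38.9, 4.2])] 28.8583
top [] 28.9583
```

View pics/n1c.png

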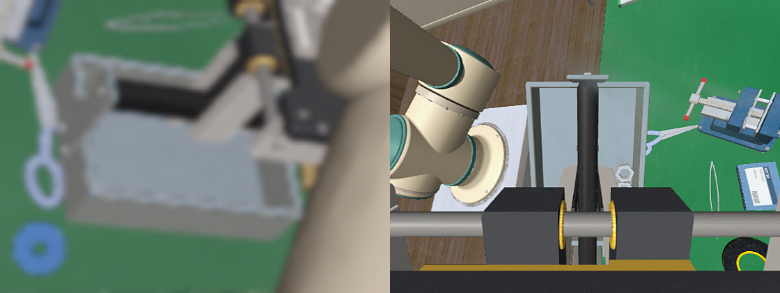

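```bash
python3 sh.py n2 37,-5 37,45
```

```text
29.4417
29.925
wrist [(0.72, [-16.9, -40.0, 5.7]), (0.67, [-32.4, -39.5, 7.5])] 30.525
top [] 30.625
```

View pics/n2c.png

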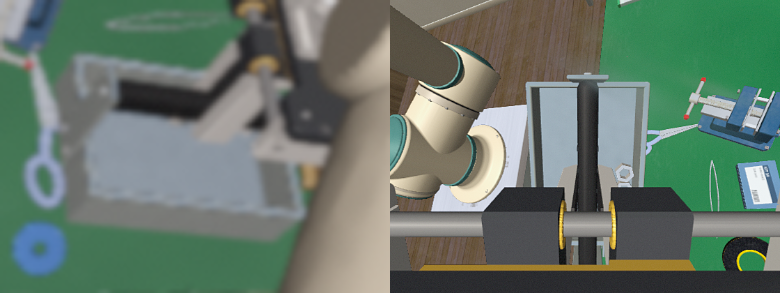

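```bash
python3 sh.py n3 37,-14 37,40
```

```text
31.175
31.6917
wrist [(0.74, [-1.1, 0.3, 78.3])] 32.2917
top [(0.61, [-58.5, -2.9, 6.8]), (0.5, [-62.7, -21.9, 10.4]), (0.39, [-61.6, 9.5, 6.1])] 32.3917
```

View pics/n3c.png

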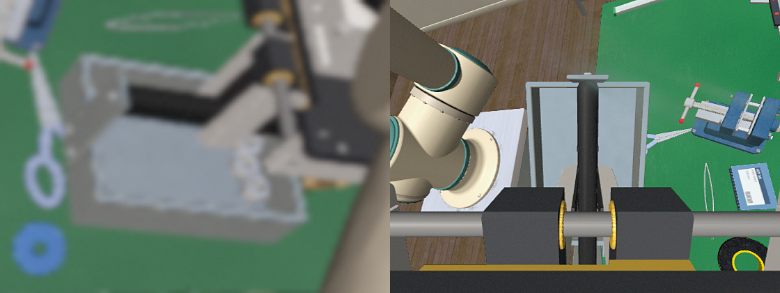

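```bash
python3 sh.py n4 37,97 37,45
```

```text
32.925
33.425
wrist [(0.73, [-17.9, -38.4, 4.2]), (0.63, [-171.2, -238.3, -46.0]), (0.42, [-39.3, -36.1, 4.8])] 34.025
top [] 34.125
```

View pics/n4c.png

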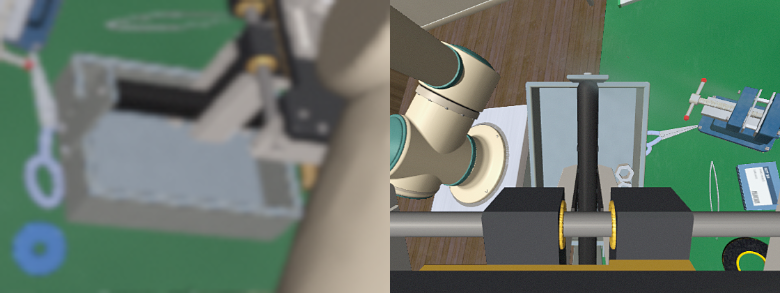

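```bash
python3 sh.py n5 37,-9 37,45
```

```text
34.6333
35.1417
wrist [] 35.7417
top [(0.59, [-65.9, -4.1, 6.0]), (0.53, [-63.7, 12.4, 6.9]), (0.38, [-64.5, -24.9, 7.6])] 35.8417
```

View pics/n5c.png

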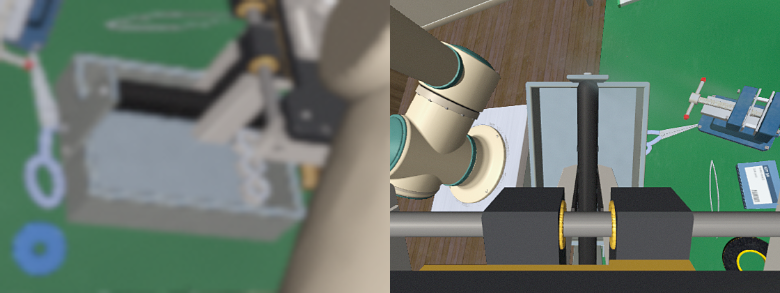

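```bash
sed -i 's/\[\*b,.16\]/[*b,.16 if abs(de)<120 else .21]/' sh.py; python3 - <<'E'
from h import *
print(inverse_kinematics(*pose(np.pi/2,np.radians(24),180,[.4626,-.1115,.21])))
E
python3 sh.py n6 24,180 24,180 37,23
```

```text
[ 0.21614407  0.11856038  1.77293753 -0.41797427  1.36413247  0.32676517]
36.6167
36.8667
37.7917
wrist [(0.53, [-29.1, -36.4, 3.5]), (0.39, [-45.5, -106.5, -209.4])] 38.3917
top [(0.58, [-33.3, -40.2, 7.1])] 38.4917
```

View pics/n6c.png

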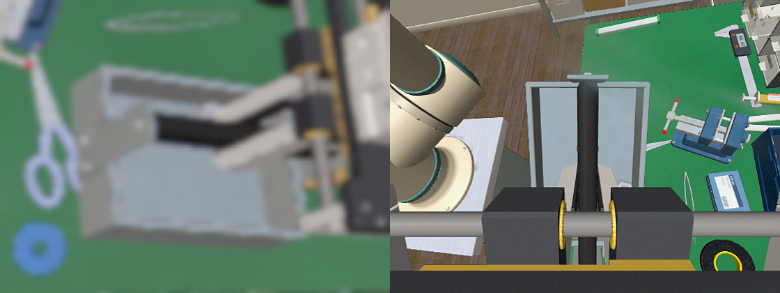

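```bash
python3 - <<'E'
from h import *
b=[.4626,-.1100]; psi=np.pi/2
r.move_to(*pose(psi,np.radians(37),36,[*b,.16])); print(telemetry.current_t())
snap("scene"); print([(round(d["score"],2),np.round(d["at"],4)) for d in models.mark_of("parts_box","scene")])
P,o=pose(psi,np.radians(37),36,[*b,.06]); r.move_l(P,vel=.06); r.hold(.4)
R=rq(telemetry.current_tool_rot())*TT.inv(); t=np.array(telemetry.current_ee_pos())-R.apply(G)
print("tilt",np.degrees(np.arccos(R.as_matrix()[2,2])),"lip",t+R.apply(PTS["chute_lip"]),"pin",t+R.apply([-.09,-.033,.083]),"piv",t+R.apply(PTS["shutter_pivot"]))
for c in("scene","top","wrist"):
    snap(c,"p_"+c)
    for n in ("chute_lip","corner","parts_box","shutter_pin","shutter_pivot"):print(c,n,[(round(d["score"],2),np.round(d["at"],4).tolist()) for d in models.mark_of(n,c)][:2])
    print([(round(d["score"],2),(R.inv().apply(np.array(d["at"])-t)*1000).round(1).tolist()) for d in models.mark_of("nut_0",c) if d["score"]>.2])
print(telemetry.current_t(),telemetry.current_opening(),telemetry.current_wrist_force())
a=cv2.imread("pics/p_scene.png")[170:290,220:380];cv2.imwrite("pics/p_c.png",cv2.resize(a,(780,585),interpolation=cv2.INTER_CUBIC))
a=cv2.imread("pics/p_top.png")[180:270,260:380];cv2.imwrite("pics/p_tc.png",cv2.resize(a,(780,585),interpolation=cv2.INTER_CUBIC))
E
```

```text
38.7417
[(0.84, array([ 0.4624, -0.1138, -0.0025])), (0.64, array([ 0.461 , -0.1133,  0.1592]))]
tilt 36.99942975263046 lip [ 0.46260564 -0.1099753   0.06002622] pin [ 0.49119604 -0.13333097  0.12891274] piv [ 0.47351036 -0.10898664  0.08898066]
scene chute_lip [(0.56, [0.4623, -0.1122, 0.0596])]
scene corner [(0.94, [0.485, -0.0793, 0.0673])]
scene parts_box [(0.71, [0.4651, -0.1116, -0.002])]
scene shutter_pin [(0.57, [0.485, 0.0632, 0.0036]), (0.51, [0.494, -0.1379, 0.1278])]
scene shutter_pivot [(0.95, [0.4694, -0.1105, 0.092])]
[]
top chute_lip [(0.9, [0.4581, -0.1138, 0.0583])]
top corner [(0.74, [0.4802, -0.0784, 0.0705])]
top parts_box [(0.15, [0.6123, -0.1277, -0.0008])]
top shutter_pin [(0.46, [0.5667, -0.0419, -0.0006])]
top shutter_pivot [(0.57, [0.4765, -0.1081, 0.088])]
[(0.53, [20.1, 4.9, -157.9])]
wrist chute_lip []
wrist corner []
wrist parts_box []
wrist shutter_pin []
wrist shutter_pivot []
[(0.59, [-34.9, -38.6, 5.8]), (0.56, [-0.4, -1.9, 3.5])]
42.1083 0.01371472804586364 [-0.48625118  0.55267165 -4.08346586]
```

View pics/p_c.png

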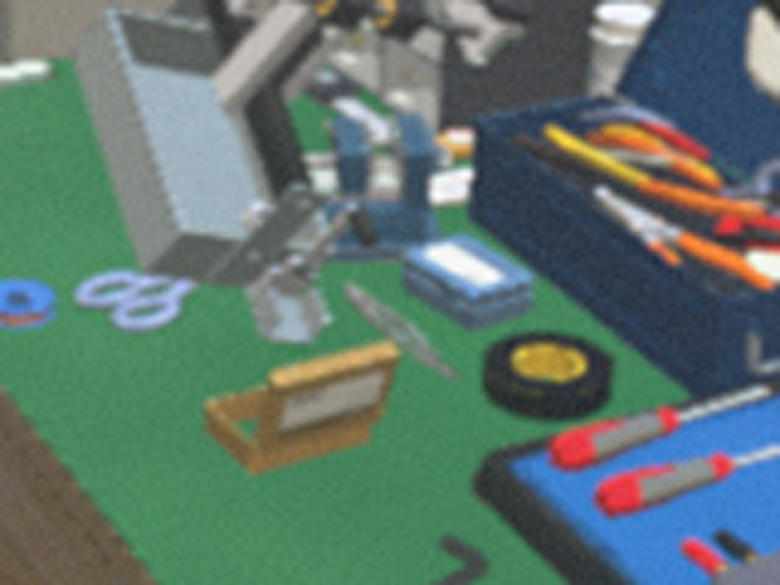

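View pics/p_tc.png

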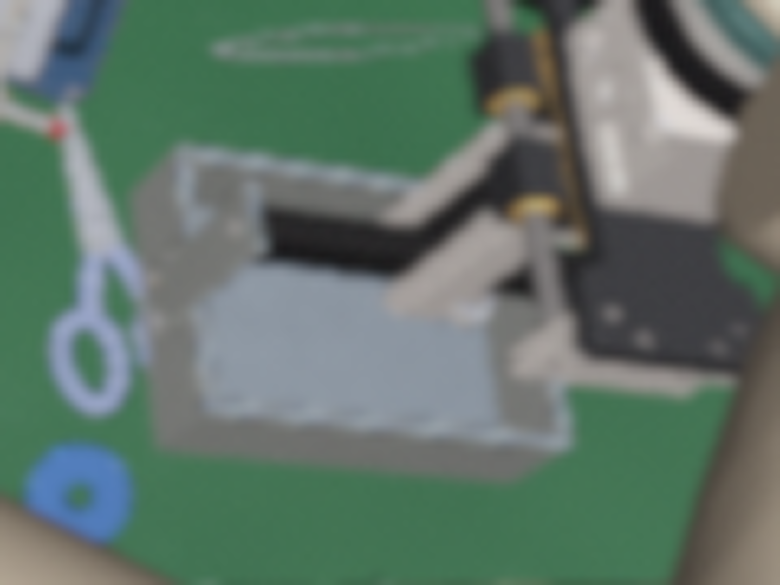

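View pics/p_wrist.png

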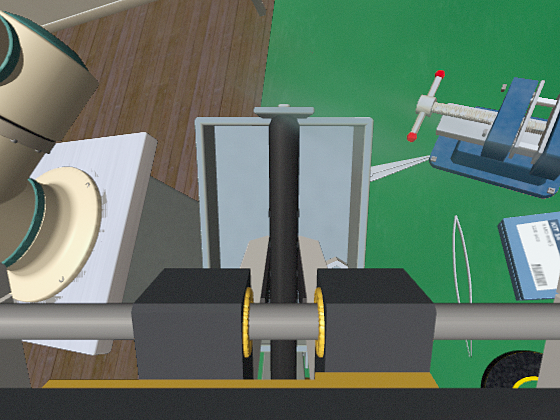

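```bash
python3 - <<'E'
from h import *
k=vision.get_calibration("scene"); Rc=rq(k["orientation"]); C=np.array(k["position"])
R=rq(telemetry.current_tool_rot())*TT.inv(); t=np.array(telemetry.current_ee_pos())-R.apply(G)
def pj(a):
    c=Rc.inv().apply(t+R.apply(np.array(a)/1000)-C); return np.stack([k["fx"]*c[:,0]/c[:,2]+k["cx"],k["fy"]*c[:,1]/c[:,2]+k["cy"]],1)
x0,y0,w,h=285,195,40,60; s=10
im=cv2.imread("pics/p_scene.png")
x0,y0,w,h=262,200,44,58
cr=cv2.resize(im[y0:y0+h,x0:x0+w],None,fx=s,fy=s,interpolation=cv2.INTER_CUBIC)
o=cr.copy()
cv=lambda p:tuple(int(v) for v in ((p+.5-[x0,y0])*s))
for th,col in((0,(0,255,0)),(.15,(0,255,255)),(.4,(0,0,255))):
    P=pj([[-79,-33,33],[-79,-33-50*np.sin(th),33+50*np.cos(th)],[-101,-33-50*np.sin(th),33+50*np.cos(th)]])
    cv2.polylines(o,[np.array([cv(p) for p in P])],False,col,1)
P=pj([[-106,-33,6.5],[-106,-47,6.5],[-106,-19,6.5],[-75,-50,42],[-75,50,42],[-75,-50,0]])
for p in P: cv2.circle(o,cv(p),4,(255,0,255),1)
cv2.imwrite("pics/q.png",cv2.resize(cv2.hconcat([cr,o]),(790,520)))
E
```

```text
(no output)
```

View pics/q.png

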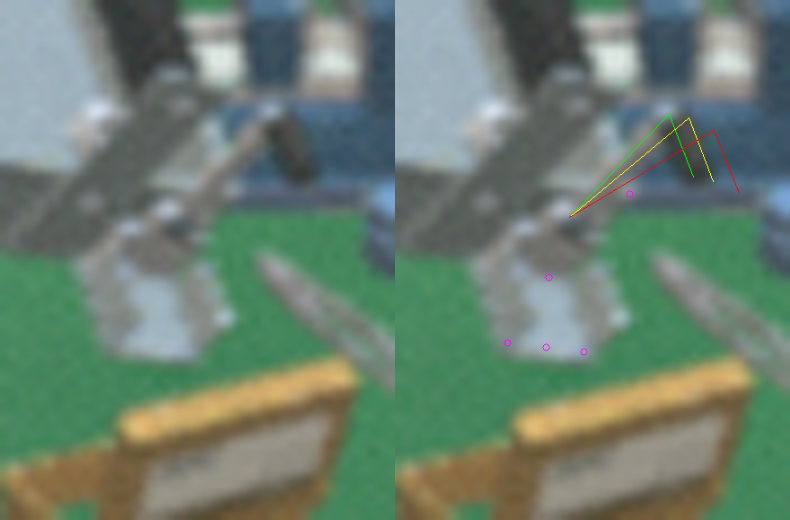

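```bash
python3 - <<'E'
from h import *
r.hold(.3); print(np.abs(telemetry.current_dq()).max(),telemetry.current_t()); r.sign_off()
E
```

```text
0.0014263355336825967 42.4083
the job is handed in; nothing more can be done
```

I shut the shutter with the tray standing on the bench, then lifted the tray by its handle. I tilted it 37° with the chute corner lowest and handed it in at 42.4 s, still held there and not moving.

- **Shutter:** I swung the lever up until its stop took the load, and that push slid the tray a few millimetres on the bench. In the last scene picture the pin lines up with the shut position. The network's own pin reading was about 5 mm off, which is roughly its accuracy.
- **Nuts:** The first tilts left all four in a single row along one wall, so I re-tilted the tray to bunch them closer to the chute. In the last pictures the farthest nut I could see was about 40 mm from the corner, against the wall. None showed anywhere else on the visible floor. The corner itself is hidden by the gripper and the end wall, so I could not count all four there directly.
- **Chute over the box:** The end of the chute is about 60 mm above the bench, roughly 3 cm clear of the box walls. By the arm's own position it is about 2 mm from the box centre. The cameras agree with that to about 5 mm.
- **Other things:** The box reads where it was at the start. The neighbouring items that show in the pictures look unmoved.

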